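# Hold the loupe over the brown beetle

## Robot

A 6-joint arm with a two-finger parallel gripper is mounted at the origin on a cart in front of the work surface, level with it; the furniture and walls round the work are solid. World frame = base frame: x ahead of the robot, y to its left, z up, the work surface at z = 0. Lengths are in mm, angles in rad, forces in N, time in s.
With the tool pointing down it reaches from about 325 to 775 mm from the base axis. Payload 5.5 kg.
Tool frame: the origin (TCP) lies on the centre line of the jaws, within the pads' length; the fingertips stand 25 mm ahead of it and the grasp point (between the pads) lies 6 mm ahead of it (r.finger_overhang is the distance from the TCP to the fingertips, in mm); z points along the fingers, y is the line along which they close (so a half turn about z gives the same grasp; the last joint's range is limited). The gripper opens to 88 mm and grips with 3 to 60 N. Pads are 20 mm wide; open, the fingers measure 115 mm over their backs; the gripper's body (75 mm by 178 mm) begins 61 mm behind the grasp point.
Start: joints at [1.043, 0.091, 1.231, -0, 1.82, -0.057], TCP at [272.166, 534.736, 247.631] pointing down, gripper open.
Joint ranges: [-2.87, 2.87], [-0.86, 2.18], [0.17, 2.46], [-1.51, 4.65], [0.06, 2.69], [-2.65, 2.65]. Speed limits (rad/s): [2.57, 2.57, 3.01, 3.14, 3.14, 3.14].

## Interface

Orientations are given as a rotation vector (axis times angle).
In Python, from plant import r gives the robot as it stands.
- The arm moves only by the tool inch_along, called after "Request:" as name(argument=value, ...) on one line, values as JSON. Schema: {"type":"object","properties":{"segments":{"type":"array","items":{"type":"number"},"minItems":7,"maxItems":56},"force":{"type":"number"},"only":{"type":"string"},"quiet":{"type":"boolean"},"lines":{"type":"string"}},"required":["segments"],"additionalProperties":false}. segments is one flat list of numbers that holds 1 to 8 rows one after another, with no inner brackets; each row has 7 numbers: dx, dy, dz in a scale on which 1.0 is 250 mm, then a rotation vector rx, ry, rz in normalised numbers (1 is 180 degrees), then the opening from 0.0 (shut) to 1.0 (fully open); each row shifts and turns the commanded pose from where the row before left it, along the tool's axes as they then stand; what a row does not reach is not made up. A row lasts 1/12 s, in which the tool goes at most 41.7 mm and 0.125 rad, less where a joint would pass 70% of its speed; a pose out of reach is approached as far as the arm can. The fingers move at their own pace and stop on an object; force is the grip in N (left out, the last holds). Time passes only in rows, so rows that do not move let the fingers close. The tool returns the time, the measured TCP pose, the force, the opening and the grip force at its end. only (a regular expression) keeps the lines of the reply that match it, lines (a string "A,B") keeps lines A to B, and quiet returns only ok. Shift and turn numbers lie between -1 and 1, and a call with a number outside is refused. Input that does not fit is refused with a message, and nothing moves.
- r.read_state(): the state, without advancing time (a new reading comes with each control period).
- r.get_image(name): name is "scene" or "top" or "wrist"; returns a dict with "color" (384x512x3 uint8, red, green, blue), "fovy" (degrees; the focal length in pixels is half the picture's height over the tangent of half this angle, whatever the lens; pixels are square), "cx", "cy" (the principal point, pixels), "pose" (4x4, takes a point from camera to world coordinates). Camera axes: x right, y down, z forward; pixel columns grow to the right and rows downward; lengths in mm; the calibration is good to about 2 mm. A picture is of the moment at which its call begins. There is no depth.
- r.close_job(): hands the job in; it is judged then, once.
The state is a dict: "clock": time; "q": joint angles; "qvel": joint speeds; "tau": joint torques, N m; "ee_pos": TCP position; "tool_rot": TCP orientation; "ft_force": force on the tool from outside, world axes, zero at the start; "ft_torque": the same for the moment, N m; "grip_width": opening from 0.0 (shut) to 1.0 (fully open); "gripper_force": force on a finger pad.
Only numpy, scipy, OpenCV 4.12 (cv2) and the standard library are available. Lean on these libraries where they do the work, as an engineer would, in place of code of your own. Each camera call takes 0.05 s, during which the arm holds its last target. There are 200 camera calls.

## Task

Pick up the folding loupe, carry it over the bottles and the wall of the white card tray, and hold it over the brown beetle (the other two are black) for inspection: lens level and centred above the head of that beetle's pin, about a centimetre above it, and the loupe parallel to the long sides of the tray. Touch none of the specimens and do not shift the tray, bottles or vials. Finish holding the loupe still in the gripper there, hovering free of everything: do not put it down or let go.

Things in the scene. Friction and masses are not known exactly. Their poses are not given: they have to be found in the camera images.
- loupe: folding pocket loupe lying flat on the desk with its lens swung out, 26 x 67 x 14 mm (x, y, z), 45 g. Origin: centre of the underside; y along its length, z up. Grasp the light grey metal case across its 24 mm width (x): the case runs from y = -34 to +7 mm (centre y = -13.5 mm) and z = 0 to 14 mm. The black round lens ring, 26 mm across, is at the +y end
- lens (a point): centre of the underside of the lens ring of the loupe: at (0, 20.6, 2.6) mm in the loupe's frame. Its axes are those of the loupe
- pin_head (a point): top of the pin of the brown beetle, at (3, -2.6, 52) mm in the brown_beetle frame. Its z points up with the block
- tray: open white card tray, 147 x 182 x 45 mm (x, y, z), walls and floor 2 mm, standing on the desk, 0.25 kg, not fixed. Origin: centre of the underside; y along its long sides. The three specimens stand in it side by side along its x, about 46 mm apart
- brown_beetle: reddish-brown beetle on a pin in a white foam block; whole thing 36 x 30 x 52 mm, 30 g, loose; the foam is 24 x 30 x 18 mm high, the upright pin goes through the right wing case, about 3 mm to the right (-y) and 3 mm ahead (+x) of the middle; its head is the highest point. Origin: centre of the underside of the foam; x ahead as the beetle faces, z up
- black_beetle1: black beetle on a pin in a white foam block, 32 x 30 x 52 mm, same build as the brown one, loose. Origin: centre of the underside; z up
- black_beetle2: another black beetle on a pin in a white foam block, 39 x 30 x 52 mm, same build, loose. Origin: centre of the underside; z up
- glue_bottle: white squeeze bottle with an orange nozzle cap, 39 mm across, 113 mm tall, standing loose between loupe and tray. Origin: centre of the underside; z up
- dropper_bottle: amber dropper bottle with a black top, 33 mm across, 100 mm tall, standing loose in the same row. Origin: centre of the underside; z up
- vial_red: glass vial with a red cap, 21 mm across, 70 mm tall, standing loose in the same row. Origin: centre of the underside; z up
- vial_blue: glass vial with a blue cap, 21 mm across, 64 mm tall, standing loose in the same row. Origin: centre of the underside; z up

How it is judged (in metres and radians):
On the way:
1. the loupe is lifted off the desk in the fingers (height (world z) of loupe above 0.03 m and contact force between the fingers and loupe above 0.5 N), for 0.2 s.
At the end, for the whole second after the job is handed in: Loupe held in the fingers, still (<15 mm/s), touching nothing else; lens centre within 7 mm of the pin head from above, underside 3-20 mm above it; level within 0.15 rad, parallel to tray within 0.2 rad; tray and specimens within 8 mm of their start; specimens, bottles, vials upright (horizontal distance between lens and pin_head below 0.007 m and z of lens in the frame of pin_head between 0.003 and 0.02 m and angle between each of loupe, brown_beetle, black_beetle1, black_beetle2, glue_bottle, vial_red, dropper_bottle, vial_blue's own z axis and vertical below 0.15 rad and angle between the y axis of loupe and the y axis of tray, either way round below 0.2 rad and linear speed of loupe below 0.015 m/s and contact force between the fingers and loupe above 0.5 N and contact force between loupe and tray below 0.05 N and contact force between loupe and brown_beetle below 0.05 N and contact force between loupe and black_beetle1 below 0.05 N and contact force between loupe and black_beetle2 below 0.05 N and contact force between loupe and glue_bottle below 0.05 N and contact force between loupe and vial_red below 0.05 N and contact force between loupe and dropper_bottle below 0.05 N and contact force between loupe and vial_blue below 0.05 N and distance of each of tray, brown_beetle, black_beetle1, black_beetle2 from where it was at the start of the episode below 0.008 m); the arm keeps its last pose, push and grip.
It fails at once if a specimen is touched by the loupe or the robot (contact force between any of loupe, the fingers, the arm and brown_beetle above 0.1 N or contact force between any of loupe, the fingers, the arm and black_beetle1 above 0.1 N or contact force between any of loupe, the fingers, the arm and black_beetle2 above 0.1 N).
It fails at once if the tray or a specimen is shifted by more than 8 mm (distance of any of tray, brown_beetle, black_beetle1, black_beetle2 from where it was at the start of the episode above 0.008 m).
It fails at once if a bottle or vial is shifted by more than 10 mm or tipped (distance of any of glue_bottle, vial_red, dropper_bottle, vial_blue from where it was at the start of the episode above 0.01 m or angle between any of glue_bottle, vial_red, dropper_bottle, vial_blue's own z axis and vertical above 0.3 rad).
It also fails if it takes over 40 s, if anything falls off the work surface, if the arm or the gripper's body presses on something with over 40 N, if the wrist force passes 120 N, or if a joint passes its speed limit or range.

## Working session

There is one attempt and no reset: what is moved stays moved. The work goes in short steps, Python scripts to look and compute and a tool call to move; the robot and the scene stay as the last step left them, time stands still between calls to the robot, and variables do not carry over. Pictures are saved under pics/ and viewed, at most 10 in all, crops included, and the job is handed in when it is done.

```bash
ls; mkdir -p pics; cat > h.py <<'E'
import numpy as np, cv2, json
from plant import r
def snap(name,fn):
    im=r.get_image(name); cv2.imwrite(f'pics/{fn}.png',im['color'][:,:,::-1])
    json.dump({k:np.asarray(im[k]).tolist() for k in('fovy','cx','cy','pose')},open(f'pics/{fn}.json','w'))
def cam(fn):
    d=json.load(open(f'pics/{fn}.json')); return 192/np.tan(np.radians(d['fovy'])/2),d['cx'],d['cy'],np.array(d['pose'])
def ray(fn,u,v):
    f,cx,cy,P=cam(fn); d=P[:3,:3]@np.array([(u-cx)/f,(v-cy)/f,1]); return P[:3,3],d/np.linalg.norm(d)
def atz(fn,u,v,z):
    o,d=ray(fn,u,v); return o+d*(z-o[2])/d[2]
def tri(*obs):
    A=np.zeros((3,3));b=np.zeros(3);R=[ray(*o) for o in obs]
    for o,d in R:
        M=np.eye(3)-np.outer(d,d);A+=M;b+=M@o
    x=np.linalg.solve(A,b); return x,[np.linalg.norm((np.eye(3)-np.outer(d,d))@(x-o)) for o,d in R]
def proj(fn,p):
    f,cx,cy,P=cam(fn); q=P[:3,:3].T@(np.array(p)-P[:3,3]); return q[:2]/q[2]*f+[cx,cy]
E
python3 - <<'E'
from h import *
for n in('scene','top','wrist'):
    snap(n,n+'0'); f,cx,cy,P=cam(n+'0'); print(n,f,cx,cy,P.round(3).tolist())
a=[cv2.imread(f'pics/{n}0.png') for n in('top','scene','wrist')]
cv2.imwrite('pics/top0b.png',cv2.resize(a[0],(800,600),interpolation=cv2.INTER_CUBIC))
cv2.imwrite('pics/sw.png',cv2.resize(np.hstack(a[1:]),(800,300)))
print(r.read_state())
E
```

```text
pics
plant.py
scene 387.7465054024532 255.68313727768262 189.79568647994773 [[0.599, -0.46, 0.655, -23.064], [-0.801, -0.357, 0.481, -454.655], [0.013, -0.813, -0.583, 585.387], [0.0, 0.0, 0.0, 1.0]]
top 434.15230321137983 255.97452557145436 191.7322090779564 [[-0.021, -0.987, 0.16, 352.444], [-1.0, 0.024, 0.018, -40.826], [-0.021, -0.159, -0.987, 1099.67], [0.0, 0.0, 0.0, 1.0]]
wrist 335.5684462027385 252.68467853097255 191.61322626049224 [[0.454, 0.856, 0.247, 204.255], [0.891, -0.435, -0.127, 569.825], [-0.001, 0.278, -0.961, 385.152], [0.0, 0.0, 0.0, 1.0]]
{'clock': 0.15, 'q': array([ 1.04329044e+00,  9.17317239e-02,  1.23161860e+00, -6.54488420e-06,
        1.81980439e+00, -5.67154655e-02]), 'qvel': array([-2.81135837e-06, -1.01478104e-03, -2.95585372e-03,  3.53529900e-04,
        7.42394661e-04,  9.98441522e-05]), 'tau': array([ 2.09325350e-03, -4.47046781e+01, -4.06906271e+01,  6.99815294e-02,
        2.75196583e-02, -8.66396022e-05]), 'ee_pos': array([272.07105045, 534.55673952, 246.73389636]), 'tool_rot': array([-7.32603972e-01, -3.05452161e+00,  2.35227522e-03]), 'ft_force': array([-0.11586727, -0.27605319,  0.45660887]), 'ft_torque': array([0.05428916, 0.04950219, 0.00806351]), 'gripper_force': 0.0, 'grip_width': 1.0036449429726393}
```

View pics/top0b.png

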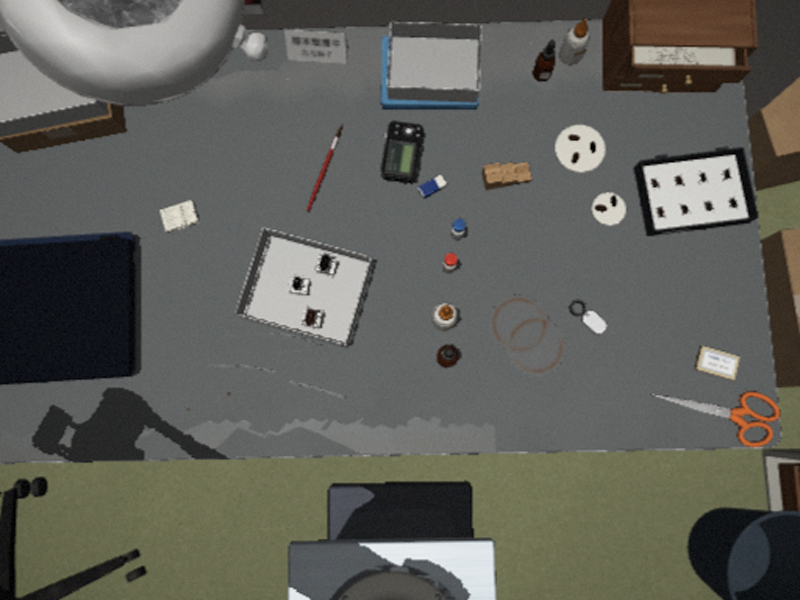

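View pics/sw.png

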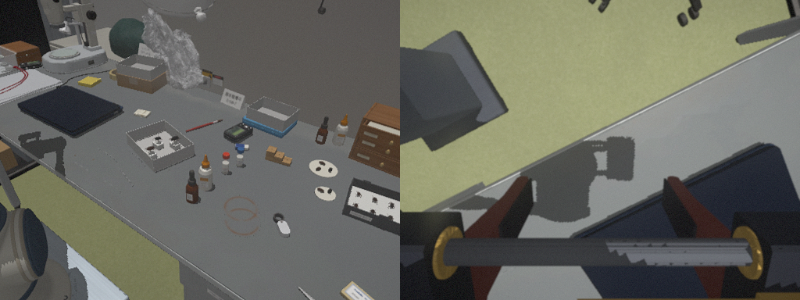

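```bash
python3 - <<'E'
from h import *
s=512/800
def c(u,v,z): print((u,v),atz('top0',u*s,v*s,z).round(0))
for p in[(265,230),(375,262),(350,345),(238,313)]:c(*p,45)
for p in[(327,263),(300,285),(313,317)]:c(*p,35)
c(577,308,4);c(595,322,10)
c(445,315,113);c(447,355,100);c(451,262,70);c(458,227,64)
i=cv2.imread('pics/top0.png')
A=cv2.resize(i[140:225,148:248],None,fx=4,fy=4,interpolation=cv2.INTER_CUBIC)
B=cv2.resize(i[140:225,310:410],None,fx=4,fy=4,interpolation=cv2.INTER_CUBIC)
cv2.imwrite('pics/c1.png',np.hstack([A,B]))
E
```

```text
(265, 230) [642. 193.  45.]
(375, 262) [585.  16.  45.]
(350, 345) [453.  57.  45.]
(238, 313) [508. 234.  45.]
(327, 263) [587.  94.  35.]
(300, 285) [552. 138.  35.]
(313, 317) [500. 117.  35.]
(577, 308) [ 509. -309.    4.]
(595, 322) [ 485. -335.   10.]
(445, 315) [488. -89. 113.]
(447, 355) [430. -91. 100.]
(451, 262) [ 576. -103.   70.]
(458, 227) [ 633. -116.   64.]
```

View pics/c1.png

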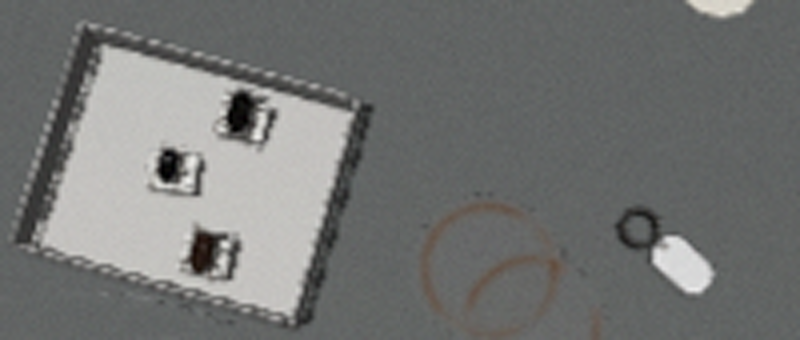

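The crop shows the tray; the brown beetle is the lowest of the three, at top-image px ~(201,202). The loupe's ring is at px ~(469,197) and its case at ~(480,206). I'm moving over the tray for closer wrist views.

Careful with the scale: shifts go in shares of 250 mm and turns go in shares of 180 degrees. That gives: -30 mm is -0.12, -21 mm is -0.084.

Request:
inch_along(segments=[-0.12, -0.084, 0.02, 0, 0, 0, 1, -0.12, -0.084, 0.02, 0, 0, 0, 1, -0.12, -0.084, 0.02, 0, 0, 0, 1, -0.12, -0.084, 0.02, 0, 0, 0, 1, -0.12, -0.084, 0.02, 0, 0, 0, 1, -0.12, -0.084, 0.02, 0, 0, 0, 1, -0.12, -0.084, 0.02, 0, 0, 0, 1, -0.12, -0.084, 0.02, 0, 0, 0, 1])

```text
clock: 0.82
ee_pos: [410.2, 274.4, 207.2]
tool_rot: [-0.732, -3.055, 0.0]
ft_force: [0.8, -0.1, -0.0]
grip_width: 0.997
gripper_force: 0.0
```

Request:
inch_along(segments=[-0.12, -0.084, 0.02, 0, 0, 0, 1, -0.12, -0.084, 0.02, 0, 0, 0, 1, -0.12, -0.084, 0.02, 0, 0, 0, 1, -0.12, -0.084, 0.02, 0, 0, 0, 1, 0, 0, 0, 0, 0, 0, 1, 0, 0, 0, 0, 0, 0, 1])

```text
clock: 1.32
ee_pos: [478.9, 145.3, 186.8]
tool_rot: [-0.738, -3.052, 0.001]
ft_force: [-0.5, 0.1, -0.1]
grip_width: 0.997
gripper_force: 0.0
```

```bash
python3 -c "
from h import *
snap('wrist','wA')"
```

Request:
inch_along(segments=[-0.06, -0.12, 0, 0, 0, 0, 1, -0.06, -0.12, 0, 0, 0, 0, 1, 0, 0, 0, 0, 0, 0, 1, 0, 0, 0, 0, 0, 0, 1])

```text
clock: 1.7
ee_pos: [478.0, 80.2, 188.1]
tool_rot: [0.733, 3.054, 0.001]
ft_force: [0.2, -0.1, 0.4]
grip_width: 0.996
gripper_force: 0.0
```

```bash
python3 - <<'E'
from h import *
snap('wrist','wB')
cv2.imwrite('pics/wAB.png',cv2.resize(np.hstack([cv2.imread('pics/wA.png'),cv2.imread('pics/wB.png')]),(800,300),interpolation=cv2.INTER_AREA))
for n in('wA','wB'):
  print(n,proj(n,(500,117,54)),proj(n,(552,138,54)),proj(n,(453,57,45)),cam(n)[3][:3,3])
E
```

```text
wA [234.1495876  224.72405054] [282.11676619 262.90780728] [149.42215607 205.65977626] [411.35769161 180.6828161  325.43736845]
wB [302.30222606 192.12600122] [348.83143812 232.39381447] [214.489923   172.89095537] [410.00887163 115.27340667 326.56004265]
```

View pics/wAB.png

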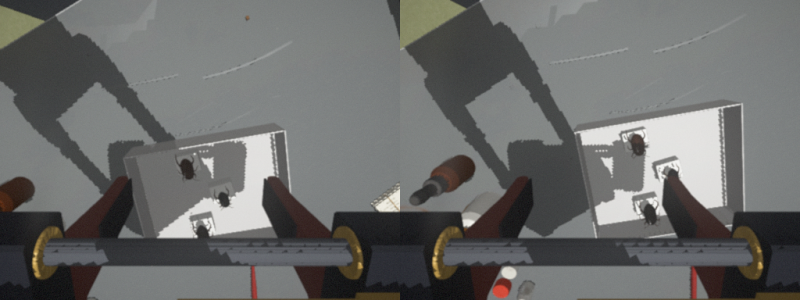

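Both wrist views show the tray. The brown beetle is at full-res px about (239,214) in A and (302,184) in B. Next I'm enlarging these.

```bash
python3 - <<'E'
from h import *
f=lambda n,u,v:cv2.resize(cv2.imread(f'pics/{n}.png')[v-25:v+25,u-25:u+25],(400,400),interpolation=cv2.INTER_CUBIC)
cv2.imwrite('pics/c2.png',np.hstack([f('wA',239,210),f('wB',302,182)]))
E
```

```text
(no output)
```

View pics/c2.png

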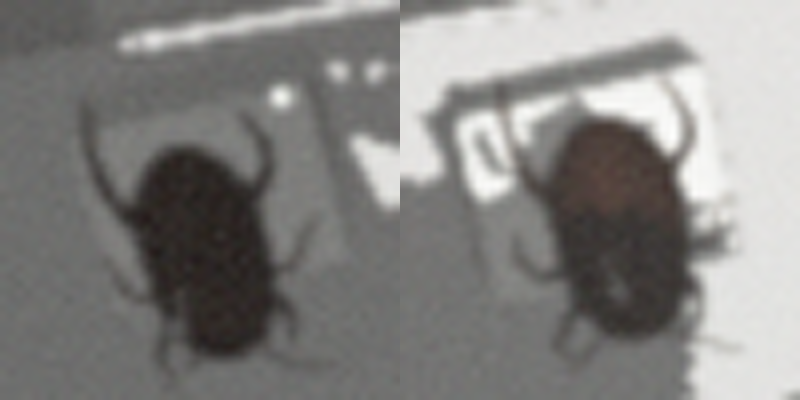

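The beetle is in arm shadow and the pin is hard to see. I'm moving on a little so the specimen is lit.

To row units: -25 mm is -0.1, -15 mm is -0.06.

Request:
inch_along(segments=[-0.02, -0.1, 0.04, 0, 0, 0, 1, -0.02, -0.06, 0.04, 0, 0, 0, 1, 0, 0, 0, 0, 0, 0, 1, 0, 0, 0, 0, 0, 0, 1, 0, 0, 0, 0, 0, 0, 1], lines="1,2")

```text
clock: 2.17
ee_pos: [469.2, 41.2, 168.2]
```

```bash
python3 -c "
from h import *
snap('wrist','wC')"
```

Request:
inch_along(segments=[0.06, -0.12, 0, 0, 0, 0, 1, 0.04, -0.06, 0, 0, 0, 0, 1, 0, 0, 0, 0, 0, 0, 1, 0, 0, 0, 0, 0, 0, 1, 0, 0, 0, 0, 0, 0, 1], lines="1,2")

```text
clock: 2.63
ee_pos: [427.1, 11.6, 168.3]
```

```bash
python3 - <<'E'
from h import *
snap('wrist','wD')
O=[]
for n in('wC','wD'):
  p=proj(n,(503,121,45)); print(n,p)
  u,v=p.round().astype(int); u0,v0=min(max(u-30,0),452),max(v-30,0); print(u0,v0)
  O.append(cv2.resize(cv2.imread(f'pics/{n}.png')[v0:v0+60,u0:u0+60],(400,400),interpolation=cv2.INTER_CUBIC))
cv2.imwrite('pics/c3.png',np.hstack(O))
E
```

```text
wC [358.79907156 185.36342423]
329 155
wD [410.99939578 213.24697755]
381 183
```

View pics/c3.png

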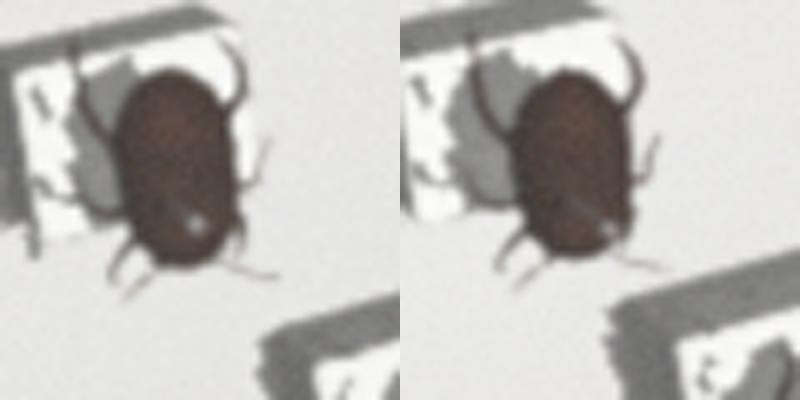

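The pin head is the bright dot in C at crop px (196,223) and in D at (208,230).

```bash
python3 - <<'E'
from h import *
k=60/400
C=('wC',329+196*k-.5+k/2,155+223*k-.5+k/2); D=('wD',381+208*k-.5+k/2,183+230*k-.5+k/2); B=('wB',277+222/8-.45,157+293/8-.45)
print(tri(C,D),tri(B,C,D))
for o in(B,C,D):print(o,atz(*o,54).round(1))
print(proj('top0',atz(*C,54)),proj('scene0',atz(*C,54)))
print(r.read_state()['tool_rot'],r.read_state()['ee_pos'],cv2.Rodrigues(r.read_state()['tool_rot'])[0].round(3).tolist())
E
```

```text
(array([501.15731019, 117.91179884,  54.33729523]), [np.float64(0.13100618274186504), np.float64(0.1310061827418583)]) (array([501.69034044, 118.13050998,  53.36579177]), [np.float64(0.1267806879649824), np.float64(0.21943807759013662), np.float64(0.10175449292561363)])
('wB', 304.3, 193.175) [501.6 118.1  54. ]
('wC', 357.97499999999997, 188.02499999999998) [501.2 118.1  54. ]
('wD', 411.775, 217.075) [501.4 117.9  54. ]
[198.6147347  201.38578046] [192.56570001 183.90807598]
[7.31147152e-01 3.05443604e+00 9.42932564e-04] [427.01782164  11.60763607 168.03672545] [[-0.892, 0.453, 0.001], [0.453, 0.892, 0.0], [-0.001, 0.001, -1.0]]
```

The pin head triangulates to (501.4, 118.0, 54), which matches the expected height of 2+52 mm. Now I'm moving to the loupe.

To row units: -29 mm is -0.116, -21 mm is -0.084.

Request:
inch_along(segments=[-0.084, -0.116, -0.04, 0, 0, 0, 1, -0.084, -0.116, -0.04, 0, 0, 0, 1, -0.084, -0.116, -0.04, 0, 0, 0, 1, -0.084, -0.116, 0, 0, 0, 0, 1, -0.084, -0.116, 0, 0, 0, 0, 1, -0.084, -0.116, 0, 0, 0, 0, 1, -0.084, -0.116, 0, 0, 0, 0, 1, -0.084, -0.116, 0, 0, 0, 0, 1], lines="1,3")

```text
clock: 3.35
ee_pos: [471.7, -273.7, 197.3]
tool_rot: [0.732, 3.055, 0.0]
```

Request:
inch_along(segments=[-0.084, -0.116, 0, 0, 0, 0, 1, -0.08, -0.108, 0, 0, 0, 0, 1, 0, 0, 0, 0, 0, 0.0382, 1, 0, 0, 0, 0, 0, 0.0382, 1, 0, 0, 0, 0, 0, 0.0382, 1, 0, 0, 0, 0, 0, 0.0382, 1, 0, 0, 0, 0, 0, 0.0382, 1, 0, 0, 0, 0, 0, 0.0382, 1], lines="1,3")

```text
clock: 4.02
ee_pos: [483.0, -340.5, 197.1]
tool_rot: [-1.768, -2.596, -0.001]
```

Request:
inch_along(segments=[0, 0, 0, 0, 0, 0.0382, 1, 0, 0, 0, 0, 0, 0.0382, 1, 0, 0, 0, 0, 0, 0.0382, 1, 0, 0, 0, 0, 0, 0.0382, 1, 0, 0, 0, 0, 0, 0.0382, 1, 0, 0, 0, 0, 0, 0.0382, 1, 0, 0, 0, 0, 0, 0.0382, 1, 0, 0, 0, 0, 0, 0.0382, 1], lines="1,3")

```text
clock: 4.68
ee_pos: [483.0, -340.4, 197.1]
tool_rot: [-2.767, -1.486, -0.0]
```

Request:
inch_along(segments=[0, 0, 0, 0, 0, 0.0382, 1, 0, 0, 0, 0, 0, 0, 1, 0, 0, 0, 0, 0, 0, 1])

```text
clock: 4.93
ee_pos: [482.7, -340.4, 197.2]
tool_rot: [-2.845, -1.331, 0.0]
ft_force: [0.4, 0.0, 0.1]
grip_width: 1.001
gripper_force: 0.0
```

```bash
python3 - <<'E'
from h import *
snap('wrist','wE'); print(proj('wE',(508,-309,4)),proj('wE',(481,-338,14)),cam('wE')[3].round(2).tolist())
E
```

```text
[252.55308991 133.19969142] [250.36070249 174.89427913] [[0.77, -0.62, -0.18, 532.03], [-0.64, -0.74, -0.21, -281.36], [-0.0, 0.28, -0.96, 335.74], [0.0, 0.0, 0.0, 1.0]]
```

Request:
inch_along(segments=[0.08, -0.08, 0, 0, 0, 0, 1, 0.04, -0.08, 0, 0, 0, 0, 1, 0, 0, 0, 0, 0, 0, 1, 0, 0, 0, 0, 0, 0, 1, 0, 0, 0, 0, 0, 0, 1], lines="1,3")

```text
clock: 5.4
ee_pos: [471.0, -292.3, 197.8]
tool_rot: [2.847, 1.327, 0.0]
```

```bash
python3 - <<'E'
from h import *
snap('wrist','wF'); O=[]
for n in('wE','wF'):
  u,v=proj(n,(490,-328,8)).astype(int); u0,v0=max(u-50,0),max(v-50,0); print(u0,v0)
  O.append(cv2.resize(cv2.imread(f'pics/{n}.png')[v0:v0+100,u0:u0+100],(400,400),interpolation=cv2.INTER_CUBIC))
cv2.imwrite('pics/c4.png',np.hstack(O))
E
```

```text
200 110
239 138
```

View pics/c4.png

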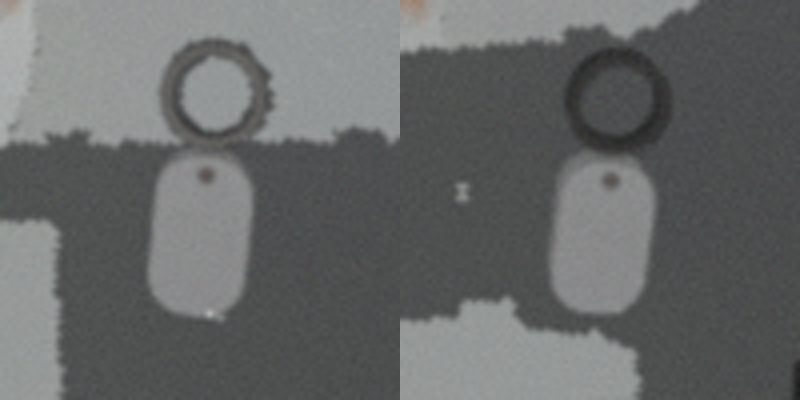

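The ring is at crop px (214,93) in E and (218,100) in F, the rivet at (206,175)/(211,180), and the case's far end at (196,317)/(197,313).

```bash
python3 - <<'E'
from h import *
g=lambda n,u0,v0,u,v:(n,u0+u/4-.375,v0+v/4-.375)
P={}
for k,e,f in(('ring',(214,93),(218,100)),('rivet',(206,175),(211,180)),('end',(196,317),(197,313)),('case',(203,236),(204,238))):
    a,b=g('wE',200,110,*e),g('wF',239,138,*f); z=4 if k=='ring' else 14
    P[k]=(atz(*a,z)+atz(*b,z))/2
    print(k,tri(a,b)[0].round(1),atz(*a,z).round(1),atz(*b,z).round(1))
d=P['ring']-P['end']; print(np.degrees(np.arctan2(d[1],d[0])),np.hypot(*d[:2]))
d=P['ring']-P['rivet']; print(np.degrees(np.arctan2(d[1],d[0])))
R=cv2.Rodrigues(r.read_state()['tool_rot'])[0]; print(R.round(3).tolist(),np.degrees(np.arctan2(R[1,1],R[0,1])),r.read_state()['ee_pos'])
E
```

```text
ring [ 509.  -308.6    9.6] [ 508.6 -309.1    4. ] [ 508.9 -309.9    4. ]
rivet [ 495.5 -321.9   16. ] [ 495.3 -322.1   14. ] [ 495.4 -322.4   14. ]
end [ 470.8 -347.8   14.1] [ 470.5 -347.8   14. ] [ 471.  -347.7   14. ]
case [ 484.8 -333.4   13. ] [ 485.1 -333.2   14. ] [ 484.8 -333.1   14. ]
45.18335409793656 53.918393058078145
43.54311559431596
[[0.644, 0.765, 0.0], [0.765, -0.644, -0.0], [-0.0, 0.0, -1.0]] -40.054794368579856 [ 470.89822418 -292.52589787  197.68209379]
```

To row units: 36.8 mm is 0.1472, -22.2 mm is -0.0888, 0.083 rad is 0.0264.

Request:
inch_along(segments=[-0.0888, 0.1472, 0, 0, 0, 0, 1, 0, 0, 0, 0, 0, 0.0264, 1, 0, 0, 0.12, 0, 0, 0, 0.7, 0, 0, 0.12, 0, 0, 0, 0.6, 0, 0, 0.12, 0, 0, 0, 0.6, 0, 0, 0.12, 0, 0, 0, 0.6, 0, 0, 0, 0, 0, 0, 0.6, 0, 0, 0, 0, 0, 0, 0.6], force=25)

```text
clock: 6.12
ee_pos: [483.1, -331.3, 75.8]
tool_rot: [-2.898, -1.204, 0.004]
ft_force: [-0.2, -0.1, 1.6]
grip_width: 0.611
gripper_force: 0.0
```

```bash
python3 - <<'E'
from h import *
s=r.read_state();R=cv2.Rodrigues(s['tool_rot'])[0];print(np.degrees(np.arctan2(R[1,1],R[0,1])),R.T@(np.array([484.8,-333.2,27.5])-s['ee_pos']))
E
```

```text
-44.87707272592923 [-0.11912739  2.7932525  48.25940452]
```

To row units: 16 mm is 0.064, 15 mm is 0.06.

Request:
inch_along(segments=[0, 0.01, 0.064, 0, 0, 0, 0.6, 0, 0, 0.064, 0, 0, 0, 0.6, 0, 0, 0.06, 0, 0, 0, 0.6, 0, 0, 0, 0, 0, 0, 0.6, 0, 0, 0, 0, 0, 0, 0.6])

```text
clock: 6.53
ee_pos: [486.5, -333.9, 32.6]
tool_rot: [2.9, 1.205, 0.001]
ft_force: [-0.1, -0.0, 1.4]
grip_width: 0.6
gripper_force: 0.0
```

Request:
inch_along(segments=[0, 0, 0, 0, 0, 0, 0, 0, 0, 0, 0, 0, 0, 0, 0, 0, 0, 0, 0, 0, 0, 0, 0, 0, 0, 0, 0, 0, 0, 0, 0, 0, 0, 0, 0, 0, 0, 0, 0, 0, 0, 0, 0, 0, 0, 0, 0, 0, 0], force=25)

```text
clock: 7.12
ee_pos: [486.1, -333.3, 31.4]
tool_rot: [2.9, 1.205, 0.001]
ft_force: [-0.1, -0.3, 3.2]
grip_width: 0.271
gripper_force: 25.0
```

To row units: -35 mm is -0.14, -30 mm is -0.12.

Request:
inch_along(segments=[0, 0, -0.04, 0, 0, 0, 0, 0, 0, -0.08, 0, 0, 0, 0, 0, 0, -0.12, 0, 0, 0, 0, 0, 0, -0.14, 0, 0, 0, 0, 0, 0, -0.14, 0, 0, 0, 0, 0, 0, -0.12, 0, 0, 0, 0, 0, 0, 0, 0, 0, 0, 0, 0, 0, 0, 0, 0, 0, 0], force=30)

```text
clock: 7.78
ee_pos: [486.6, -333.7, 193.8]
tool_rot: [2.897, 1.204, 0.004]
ft_force: [0.7, 0.4, -0.9]
grip_width: 0.268
gripper_force: 30.0
```

```bash
python3 - <<'E'
from h import *
snap('wrist','wG');i=cv2.imread('pics/wG.png'); 
s=r.read_state();R=cv2.Rodrigues(s['tool_rot'])[0];p=s['ee_pos']
print(p,[proj('wG',p+R@np.array([34,0,z])) for z in(15,23)])
cv2.imwrite('pics/c5.png',cv2.resize(i[184:384,130:386],(768,600),interpolation=cv2.INTER_CUBIC))
E
```

```text
[ 485.92887901 -333.1942569   191.20762776] [array([251.39337528, 187.20578047]), array([251.40970721, 183.00121929])]
```

View pics/c5.png

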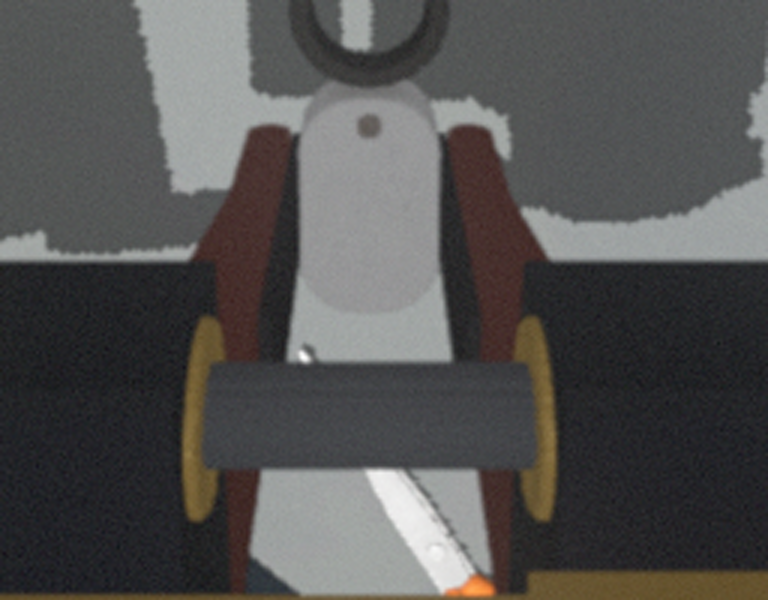

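The loupe is gripped squarely, with the ring centred at px ~(253,186), so the lens is about 32.5 mm ahead of the TCP. I'm carrying it high over the bottles.

To row units: 22 mm is 0.088, -21.3 mm is -0.0852.

Request:
inch_along(segments=[0.04, -0.04, 0, 0, 0, 0, 0, 0.068, -0.064, 0, 0, 0, 0, 0, 0.088, -0.0852, 0, 0, 0, 0, 0, 0.088, -0.0852, 0, 0, 0, 0, 0, 0.088, -0.0852, 0, 0, 0, 0, 0, 0.088, -0.0852, 0, 0, 0, 0, 0, 0.088, -0.0852, 0, 0, 0, 0, 0, 0.088, -0.0852, 0, 0, 0, 0, 0], lines="1,3")

```text
clock: 8.5
ee_pos: [487.6, -109.4, 188.3]
tool_rot: [-2.898, -1.205, 0.005]
```

Request:
inch_along(segments=[0.088, -0.0852, 0, 0, 0, 0, 0, 0.088, -0.0852, 0, 0, 0, 0, 0, 0.088, -0.0852, 0, 0, 0, 0, 0, 0.088, -0.0852, 0, 0, 0, 0, 0, 0.088, -0.0852, 0, 0, 0, 0, 0, 0.088, -0.0852, 0, 0, 0, 0, 0, 0.04, -0.04, 0, 0, 0, 0, 0, 0, 0, 0, 0, 0, 0, 0], lines="1,3")

```text
clock: 9.17
ee_pos: [489.8, 89.3, 188.3]
tool_rot: [-2.896, -1.211, 0.006]
```

Request:
inch_along(segments=[0, 0, 0, 0, 0, -0.0379, 0, 0, 0, 0, 0, 0, -0.0379, 0, 0, 0, 0, 0, 0, -0.0379, 0, 0, 0, 0, 0, 0, -0.0379, 0, 0, 0, 0, 0, 0, 0, 0, 0, 0, 0, 0, 0, 0, 0, 0, 0, 0, 0, 0, 0, 0])

```text
clock: 9.75
ee_pos: [491.0, 85.6, 189.8]
tool_rot: [-2.538, -1.85, 0.002]
ft_force: [-0.2, -0.1, -0.6]
grip_width: 0.269
gripper_force: 30.0
```

```bash
python3 - <<'E'
from h import *
snap('wrist','wH')
s=r.read_state();R=cv2.Rodrigues(s['tool_rot'])[0];p=s['ee_pos']
print(p,np.degrees(np.arctan2(R[1,0],R[0,0])),R.T@(np.array([491.6,87,92])-p))
i=cv2.imread('pics/wH.png');cv2.imwrite('pics/c6.png',cv2.resize(i[70:270,120:376],(768,600),interpolation=cv2.INTER_CUBIC))
print(proj('wH',(501.4,118,54)))
E
```

```text
[491.17404019  85.66488696 190.07032739] 72.2303430428891 [1.44486248e+00 8.21009351e-02 9.80696626e+01]
[253.0460962  148.78069174]
```

View pics/c6.png

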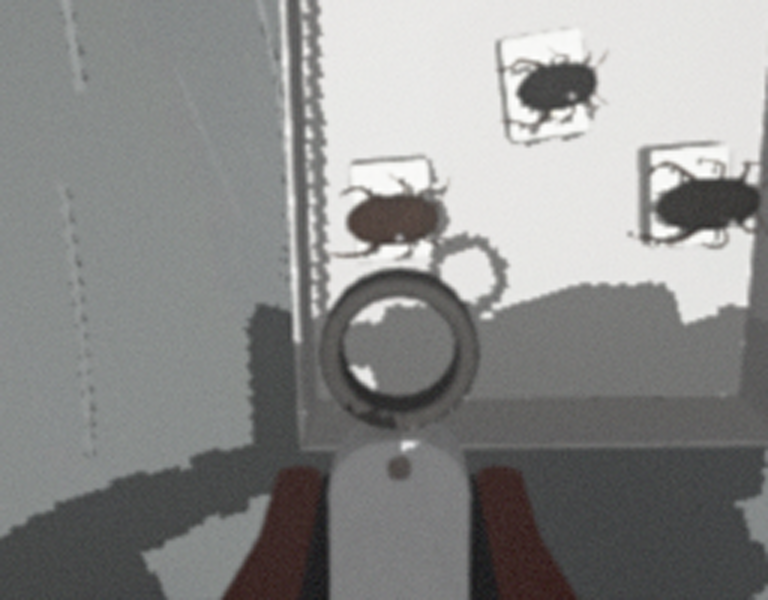

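Picture: the pin head is at px (252.7,149.3), against a prediction of (253.0,148.8). The ring is centred at (253.3,186), and the loupe is parallel to the tray's long walls.

```bash
python3 - <<'E'
from h import *
s=r.read_state();R=cv2.Rodrigues(s['tool_rot'])[0];p=s['ee_pos'];print(p)
f,cx,cy,P=cam('wH')
for d in(160,165,170):
    X=P[:3,:3]@(d*np.array([(253.2-cx)/f,(185.8-cy)/f,1]))+P[:3,3]; print(d,R.T@(X-p))
for z in(20,24,28):
    print(z,R.T@(atz('wH',253.2,185.8,p[2]-z)-p), (R.T@(atz('wH',252.85,149.1,54)-p)))
E
```

```text
[491.17404019  85.66488696 190.07032739]
160 [35.00898771  0.12281706 16.19985939]
165 [33.6998493   0.12207006 21.02621595]
170 [32.39071089  0.12132305 25.85257251]
20 [33.98231753  0.12223123 19.98484981] [ 33.71043955  -0.17494228 136.05560586]
24 [32.89719544  0.12161206 23.98533293] [ 33.71043955  -0.17494228 136.05560586]
28 [31.81207335  0.12099288 27.98581604] [ 33.71043955  -0.17494228 136.05560586]
```

To row units: 25 mm is 0.1, 20 mm is 0.08.

Request:
inch_along(segments=[0.0032, -0.0008, 0.06, 0, 0, 0, 0, 0, 0, 0.1, 0, 0, 0, 0, 0, 0, 0.08, 0, 0, 0, 0, 0, 0, 0.048, 0, 0, 0, 0, 0, 0, 0.032, 0, 0, 0, 0, 0, 0, 0, 0, 0, 0, 0, 0, 0, 0, 0, 0, 0, 0, 0, 0, 0, 0, 0, 0, 0])

```text
clock: 10.47
ee_pos: [492.2, 86.8, 112.1]
tool_rot: [2.535, 1.855, 0.003]
ft_force: [0.1, -0.3, -1.3]
grip_width: 0.271
gripper_force: 30.0
```

```bash
python3 - <<'E'
from h import *
s=r.read_state();R=cv2.Rodrigues(s['tool_rot'])[0];p=s['ee_pos']
print(p,R.T@(np.array([501.4,118,54])-p))
E
```

```text
[492.22017578  86.77077338 112.08122411] [32.4950077  -0.81193157 58.10660551]
```

To row units: 8 mm is 0.032, 6 mm is 0.024.

Request:
inch_along(segments=[0, -0.0016, 0.032, 0, 0, 0, 0, 0, 0, 0.024, 0, 0, 0, 0, 0, 0, 0.016, 0, 0, 0, 0, 0, 0, 0.004, 0, 0, 0, 0, 0, 0, 0, 0, 0, 0, 0, 0, 0, 0, 0, 0, 0, 0, 0, 0, 0, 0, 0, 0, 0, 0, 0, 0, 0, 0, 0, 0])

```text
clock: 11.13
ee_pos: [491.3, 86.9, 92.0]
tool_rot: [2.535, 1.856, 0.001]
ft_force: [-0.2, -0.2, 0.3]
grip_width: 0.268
gripper_force: 30.0
```

```bash
python3 - <<'E'
from h import *
s=r.read_state();R=cv2.Rodrigues(s['tool_rot'])[0];p=s['ee_pos']
print(p,R.T@(np.array([501.4,118,54])-p))
for n in('wrist','scene','top'): snap(n,n+'9')
L=p+R@np.array([33,0,28]);O=[]
for n,h in(('wrist9',60),('scene9',25),('top9',25)):
    q=proj(n,L);u,v=q.round().astype(int);print(n,q,proj(n,(501.4,118,54)),u-h,v-h)
    O.append(cv2.resize(cv2.imread(f'pics/{n}.png')[v-h:v+h,u-h:u+h],(266,266),interpolation=cv2.INTER_CUBIC))
cv2.imwrite('pics/c7.png',np.hstack(O))
E
```

```text
[491.33727678  86.88597804  91.9694821 ] [32.69247129  0.17204926 37.97624326]
wrist9 [252.73901765 183.59821672] [253.07491635 179.44690528] 193 124
scene9 [192.1725897  180.40387013] [192.64316602 183.88352742] 167 155
top9 [197.87689925 200.77595016] [198.6447674  201.30881591] 173 176
```

View pics/c7.png

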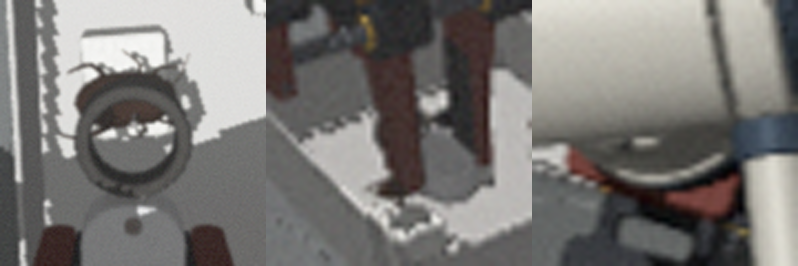

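The final wrist view shows the pin head inside the ring, at about px (253,182), with the ring centred at about (253,187). That agrees with a lens centred roughly 10 mm above the head and touching nothing.

```bash
python3 -c "
from plant import r
print(r.close_job())"
```

```text
the job is handed in; nothing more can be done
None
```

I handed in the job with the loupe held still in the gripper over the brown beetle. By my measurements the lens is within about 1–2 mm of the pin head and about 1 cm above it, parallel to the tray's long sides, but the hand-in returned no verdict.

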